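Send a cracked glass plate down the glass-waste bin

ROBOT

A 7-joint arm with a two-finger parallel gripper is mounted at the origin on the work surface. World frame = base frame: x ahead of the robot, y to its left, z up, the work surface at z = 0. Lengths are in m, angles in degrees, forces in N, time in s.
With the tool pointing down it reaches from about 0.4 to 0.85 m from the base axis. Payload 4.5 kg.
Tool frame: the origin (TCP) lies at the very end of the fingers, on their centre line; the grasp point (between the pads) lies 19 mm behind it (pinch_z is the distance from the TCP to the grasp point, in m); z points along the fingers, y is the direction in which the jaws open and shut (so a half turn about z gives the same grasp; the last joint's range is limited). The gripper opens to 85 mm and grips with 20 to 120 N. Pads are 22 mm wide; open, the fingers measure 114 mm over their backs; the gripper's body (76 mm by 85 mm) begins 54 mm behind the grasp point. The pads swing forward as they close: fully open they stand 13 mm farther back than shut.
Start: joints at [72.239, 39.483, -11.15, 89.685, 9.013, 51.709, -12.324], TCP at [0.211, -0.588, 0.231] pointing down, gripper open.
Joint ranges: [-172.22, 172.22], [-26.19, 119.32], [-84.43, 86.54], [7.71, 146.69], [-57.33, 237.33], [2.42, 119.75], [-152.13, 152.13]. Speed limits (degrees/s): [147.25, 147.25, 180, 180, 180, 180, 180].

INTERFACE

Orientations are given as [roll, pitch, yaw] about the fixed x, y, z axes, in that order (R = Rz(yaw) Ry(pitch) Rx(roll)).
In Python, from bench import * gives the robot as it stands. The module is installed in compiled form; this text tells all that it offers. Calls block until the motion is done:
- movep(position, orientation): joint-space move of the TCP to a pose.
- line_to(position, rate=0.15, rotation=None, stop_force=None): straight line of the TCP; rotation=None keeps the orientation; rate is the mean speed in m/s. With stop_force (N) it stops when the force on the tool has changed by that much, and returns True; else False.
- move_j(angles): joint-space move.
- gripper_to(opening, force=None): finger opening in m; force is the grip in N (None keeps the last); returns when the fingers have stopped.
- wait(seconds).
- inverse_kinematics(position, orientation): joint angles nearest the present ones, or None.
- observe(): the state.
- camera(name): name is "scene" or "top"; returns a dict with "frame" (420x560x3 uint8, blue, green, red), "fx", "fy", "cx", "cy" (pixels), "k1" (the pictures are not rectified: a ray, as slopes to the right and down, at radius r is drawn at 1 + k1 r^2 times it, then the intrinsics apply), "cam_to_world" (4x4, takes a point from camera to world coordinates). Camera axes: x right, y up, looking along -z (the intrinsics and any distortion apply to the point x, -y, -z); pixel columns grow to the right and rows downward; lengths in m; the calibration is good to about 2 mm. A picture is of the moment at which its call begins. There is no depth.
A pose or a line that the arm cannot do raises IKError and nothing moves.
- close_job(): hands the job in, once; it reports no verdict.
The state is a dict: "t": time; "joint_pos": joint angles; "qvel": joint speeds; "effort": joint torques, N m; "position": TCP position; "tool_rot": TCP orientation; "ft_force": force on the tool from outside, world axes, zero at the start; "moment": the same for the moment, N m; "gripper_width": finger opening in m.
Only numpy, scipy, OpenCV 4.12 (cv2) and the standard library are available. Lean on these libraries where they do the work, as an engineer would, in place of code of your own. Each camera call takes 0.05 s, during which the arm holds its last target. There are 200 camera calls.

TASK

The glass plate with a broken-off corner, left to drain on top of the glass-waste bin, has to go into the bin: slide the bin's cover fully open, slide the plate off the open edge of the tray with a fingertip pressed on its face so that it drops through the mouth, then slide the cover fully shut again. It is cracked, so press just firmly enough to carry it past its spring catch, never harder than 20 N, and do not lift it. Leave the whole plate and the things around the bin alone.

Things in the scene. Friction and masses are not known exactly. Their poses are not given: they have to be found in the camera images.
- bin: Fixed white sheet-metal glass-waste bin, 355 x 200 mm, 160 mm high. Origin: on the bench under the middle of the tray's open edge (lip); z up, +x = the way the plate must go. x -127..0: tray, rim behind and at the sides 9 mm high, 5 mm divider on y = 0, two bays 81.5 mm wide, centres y = +-43; side rims and divider end at x = -28. x 0..110: drop mouth, 22 mm lower, 188 wide. x 110..222: deck.
- lip (a point): Middle of the tray's open edge, on the tray floor, 160 mm above the bench. A spring roller catch (8 mm high) in each bay's outer rim, 38 mm before this edge, sticks 3 mm into the bay and yields sideways: a plate needs some 4 to 8 N of thrust to pass it. The tray is slippery (friction about 0.2), the glass grips a fingertip (about 0.8): a press under some 7 N slides over it at the catch.
- cover (a joint): Travel of the steel sliding cover of the mouth: 0 = fully shut, grows as it slides along the bin's +x away from the tray, 0.104 m = fully open, over the deck. It starts shut or nearly. Slides with about 2.5 N of friction and stays where it is left.
- cover_knob (a point): Black knob on the cover: upright cylinder, 22 mm in diameter, 22 mm high; the point is its centre, 157 mm above the bench, 80 mm along the bin's +x from the lip when the cover is shut. The cover's upper face lies 19 mm below the point.
- cracked_plate_mid (a point): Mid-height centre of the cracked clear glass plate, 80 x 80 x 6 mm, about 0.1 kg, a 28 mm corner broken off; lies flat in one bay, tight to the rear and side rims, so it can be moved only from its face (3 mm above the point). A fingertip coming down on it faster than some 8 mm/s hits it with over 20 N. It tips off once its rear is clear of the side rims (centre over 12 mm past the lip) and let go.
- whole_plate_mid (a point): Centre of the whole (unbroken) glass plate, 80 x 80 x 6 mm, in the other bay.
- burner_mid (a point): Bunsen burner on a bent-steel foot, 75 x 60 mm, 142 mm high; point 70 mm up.
- reagent_mid (a point): Clear glass reagent bottle, 64 mm in diameter, 150 mm high; point at half height.
- salt_jar_mid (a point): Glass jar, 72 mm in diameter, 85 mm high; point at half height.
Things that resemble listed ones, but are neither listed nor needed, are in the scene too. What is shaped like the part that bears cracked_plate_mid but black, blue or red is not meant.

How it is judged:
By the outcome, as a careful person would: the job done as asked, in the order asked, and still so for the second after the job is handed in, with the robot touching nothing.
It also fails if it takes over 72 s, if anything falls off the work surface, if the arm or the gripper's body presses on something with over 40 N, if the wrist force passes 120 N, or if a joint passes its speed limit or range.

## Working session

There is one attempt and no reset: what is moved stays moved. The work goes in short steps, each a Python script; the robot and the scene stay as the last script left them, time stands still between calls to the robot, and variables do not carry over. Pictures are saved under pics/ and viewed, on a budget of 10 in all, crops included, one or two more only if the job needs it, and the job is handed in when it is done.

```bash
mkdir -p pics
cat > h.py <<'E'
from bench import *
import numpy as np, cv2
def snap(name,fn):
    c=camera(name); cv2.imwrite('pics/'+fn,c['frame']); np.save('pics/'+fn+'.npy',c,allow_pickle=True); return c
def load(fn): return np.load('pics/'+fn+'.npy',allow_pickle=True).item()
def ray(c,u,v):
    K=np.array([[c['fx'],0,c['cx']],[0,c['fy'],c['cy']],[0,0,1.]])
    s=cv2.undistortPoints(np.array([[[u,v]]],float),K,np.array([c['k1'],0,0,0.]))[0,0]
    T=np.array(c['cam_to_world']); return T[:3,3],T[:3,:3]@np.array([s[0],-s[1],-1.])
def onz(c,u,v,z):
    o,d=ray(c,u,v); return o+d*(z-o[2])/d[2]
def tri(c1,p1,c2,p2):
    o1,d1=ray(c1,*p1);o2,d2=ray(c2,*p2)
    s=np.linalg.lstsq(np.c_[d1,-d2],o2-o1,rcond=None)[0]
    a=o1+d1*s[0];b=o2+d2*s[1]; return (a+b)/2,np.linalg.norm(a-b)
def proj(c,P):
    T=np.array(c['cam_to_world']);p=T[:3,:3].T@(np.array(P)-T[:3,3]);x,y=p[0]/-p[2],-p[1]/-p[2];k=1+c['k1']*(x*x+y*y)
    return c['fx']*x*k+c['cx'],c['fy']*y*k+c['cy']
E
python3 - <<'E'
from h import *
for n in('scene','top'):
    c=snap(n,n+'0.png');print(c['cam_to_world'],c['fx'],c['k1'])
    cv2.imwrite(f'pics/{n}0b.png',cv2.resize(c['frame'],(800,600),interpolation=cv2.INTER_CUBIC))
o=observe();print(o['t'],o['position'],o['tool_rot'],o['ft_force'],o['gripper_width'])
E
```

```text
[[-0.23773971 -0.66690833  0.70619623  1.34555992]
 [ 0.97132051 -0.16625049  0.16999188  0.22163692]
 [ 0.00403647  0.7263567   0.68730608  0.88875543]
 [ 0.          0.          0.          1.        ]] 443.40766393076046 -0.07365008007450771
[[-0.00777076  0.99298463 -0.11798786  0.42922169]
 [-0.99969564 -0.01047715 -0.02233491  0.0100142 ]
 [-0.0234144   0.11777839  0.99276383  1.39211858]
 [ 0.          0.          0.          1.        ]] 418.65736891066 -0.06752035073940166
0.1 [ 0.21041502 -0.58788421  0.23056206] [-1.79903445e+02  7.16693410e-03  1.97000912e+01] [-0.72245039 -0.18264735  0.99637897] 0.08542939421658523
```

View pics/scene0b.png

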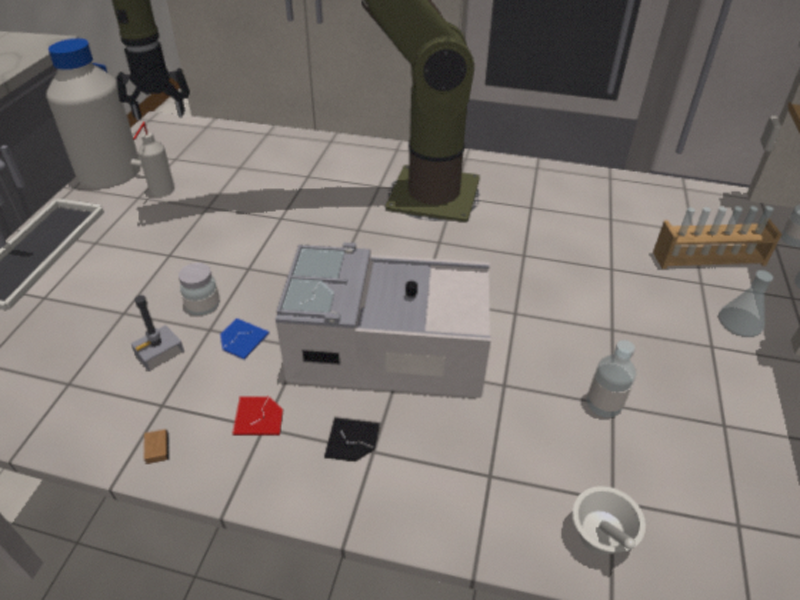

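View pics/top0b.png

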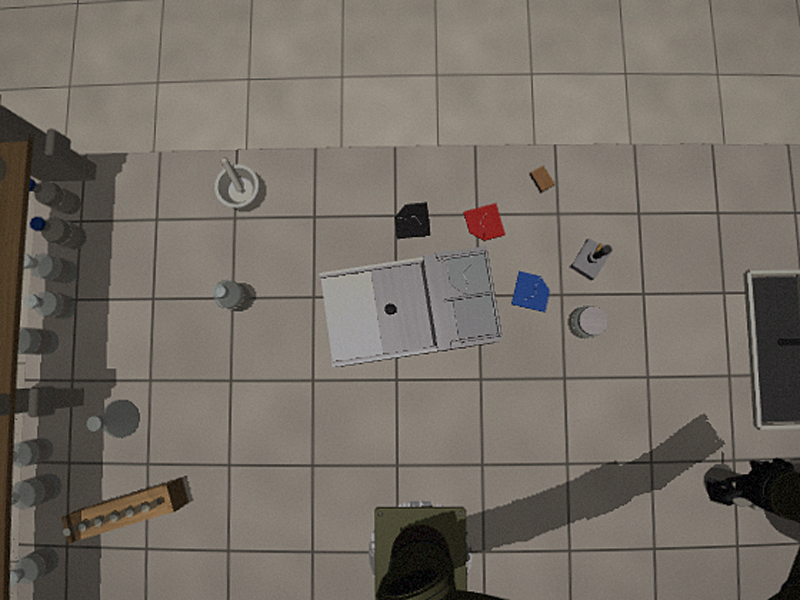

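Scene: the bin lies with its tray to the right (world -y); the cracked plate is in the bay farther from the robot, and the knob is at about (411,289) in scene and (391,309) in top. Next I crop in closer.

Run:
```python
from h import *
a=load('scene0.png')['frame'][165:280,190:350];b=load('top0.png')['frame'][170:262,220:360]
cv2.imwrite('pics/cs.png',cv2.resize(a,None,fx=5,fy=5,interpolation=cv2.INTER_CUBIC))
cv2.imwrite('pics/ct.png',cv2.resize(b,None,fx=5.7,fy=5.7,interpolation=cv2.INTER_CUBIC))
for n,r in(('scene',(285,195,20)),('top',(273,216,20))):
    f=load(n+'0.png')['frame'];u,v,w=r
    m=(f[v-w:v+w,u-w:u+w].max(2)<60).astype(np.uint8)
    k,l,s,ce=cv2.connectedComponentsWithStats(m);print(n,[(s[i],ce[i]+[u-w,v-w]) for i in range(1,k) if s[i,4]>8])
```

```text
scene [(array([19, 22,  8, 11, 76], dtype=int32), array([287.42105263, 202.11842105]))]
top [(array([16, 17,  9,  7, 48], dtype=int32), array([273.08333333, 216.04166667]))]
```

View pics/cs.png

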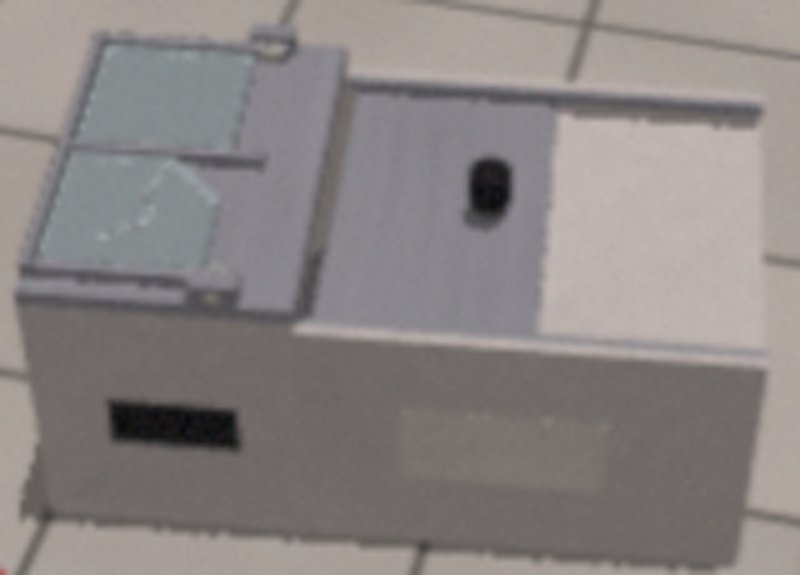

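View pics/ct.png

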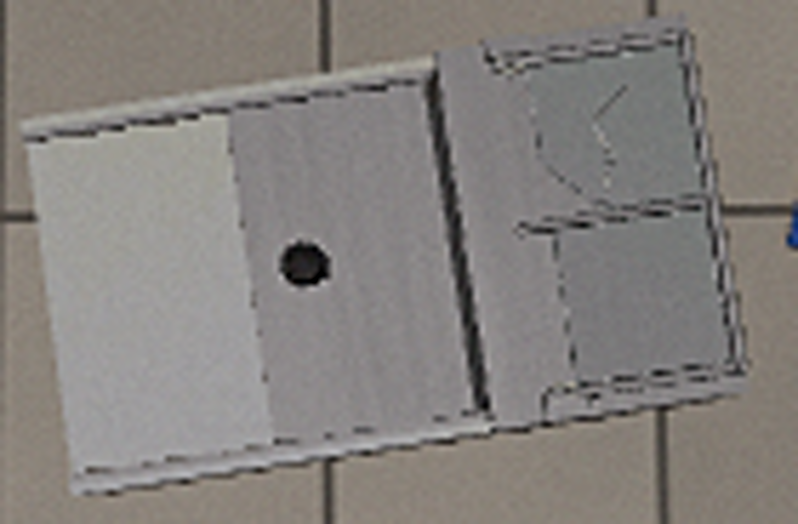

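Crops: the plate in the outer bay (bin y<0) is cracked, and its missing corner is the front-inner one. In the top crop the lip runs from about (437,58) to (488,425). In the scene crop it runs from about (300,315) to (347,50). Now I triangulate.

Run:
```python
from h import *
S=load('scene0.png');T=load('top0.png')
s=lambda x,y:((x+.5)/5-.5+190,(y+.5)/5-.5+165); t=lambda x,y:((x+.5)/5.7-.5+220,(y+.5)/5.7-.5+170)
P={'lipFar':((300,315),(437,58)),'lipNear':((347,50),(488,425)),'rearFar':((18,297),(686,17)),'rearNear':((99,36),(745,390)),
'deckFar':((766,360),(22,122)),'deckNear':((763,100),(76,494)),'divEnd':((264,160),(518,230)),'coverFar':((540,333),(228,114)),'plateOuterFront':((210,270),(528,78))}
for k,(a,b) in P.items():
    p,e=tri(S,s(*a),T,t(*b));print(k,p.round(4),round(e,4))
k1=(287.42-.3,202.1-1.2);print('knob',tri(S,k1,T,(273.08,216.04)))
print('knob onz',onz(S,287.1,201,.157),onz(T,273.1,216.,.160))
for k in('lipFar','lipNear'):
    a,b=P[k];print(k,onz(S,*s(*a),.16).round(4),onz(T,*t(*b),.16).round(4))
for k in('rearFar','rearNear'):
    a,b=P[k];print(k,onz(S,*s(*a),.169).round(4),onz(T,*t(*b),.169).round(4))
```

```text
lipFar [ 0.6469 -0.0103  0.1544] 0.0052
lipNear [ 0.4551 -0.0368  0.1601] 0.0005
rearFar [ 0.6674 -0.1424  0.1543] 0.0036
rearNear [ 0.472  -0.1698  0.1573] 0.0011
deckFar [0.6169 0.2075 0.1482] 0.0011
deckNear [0.421  0.1799 0.1419] 0.0035
divEnd [ 0.5551 -0.0529  0.164 ] 0.0009
coverFar [0.6204 0.0999 0.1432] 0.0039
plateOuterFront [ 0.6345 -0.0578  0.1611] 0.0047
knob (array([0.53864548, 0.05752001, 0.15917085]), np.float64(0.0008528325048060223))
knob onz [0.53652179 0.05748116 0.157     ] [0.5387807  0.05701178 0.16      ]
lipFar [ 0.6517 -0.006   0.16  ] [ 0.6465 -0.0127  0.16  ]
lipNear [ 0.455  -0.0371  0.16  ] [ 0.4551 -0.0366  0.16  ]
rearFar [ 0.6807 -0.1333  0.169 ] [ 0.6651 -0.1423  0.169 ]
rearNear [ 0.486  -0.1641  0.169 ] [ 0.4714 -0.1676  0.169 ]
```

```bash
cat >> h.py <<'E'
A=np.radians(98.0); EX=np.array([np.cos(A),np.sin(A),0]); EY=np.array([-np.sin(A),np.cos(A),0]); LIP=np.array([.551,-.025,0])
W=lambda x,y,z: LIP+EX*x+EY*y+np.array([0,0,z])
B=lambda p: np.array([(p-LIP)@EX,(p-LIP)@EY,p[2]])
def st(m=''):
    o=observe();f=np.array(o['ft_force']);print(m,'t',round(o['t'],2),'bin',B(np.array(o['position'])).round(4),'F',round(f@EX,2),round(f@EY,2),round(f[2],2));return o,f
E
python3 - <<'E'
from h import *
for yaw in(98,-82):
    print(yaw,[None if (q:=inverse_kinematics(W(*p),[180,0,yaw])) is None else np.round(q) for p in((.05,0,.23),(.05,0,.147),(.17,0,.147),(-.106,-.048,.165),(.0,-.048,.165),(.22,0,.147),(.09,0,.147))])
E
```

```text
98 [array([ 11.,  36., -30., 103.,  23.,  47., -23.]), array([  7.,  42., -24., 108.,  28.,  36., -27.]), array([ -8.,  41., -21., 108.,  24.,  35., -35.]), array([ 21.,  46., -26.,  93.,  25.,  47.,  -7.]), array([ 12.,  44., -27.,  98.,  26.,  45., -19.]), array([-13.,  42., -21., 106.,  24.,  36., -40.]), array([  2.,  42., -23., 108.,  27.,  36., -30.])]
-82 [array([ -27.,   37.,   33.,  105.,  -27.,   46., -152.]), array([ -22.,   43.,   25.,  109.,  -31.,   34., -149.]), array([ 17.,  59., -72., 106.,  62.,  66., 109.]), array([  -5.,   46.,   23.,   94.,  -24.,   45., -143.]), array([ -17.,   45.,   25.,   99.,  -27.,   42., -149.]), array([ 11.,  59., -72., 105.,  62.,  67., 105.]), array([ -28.,   44.,   28.,  110.,  -34.,   35., -150.])]
```

Yaw 98 works everywhere. Opening the cover.

Run:
```python
from h import *
gripper_to(0.0)
movep(W(.048,0,.24),[180,0,98]); st('above')
line_to(W(.048,0,.150),.12,stop_force=15); st('down')
line_to(W(.048,0,.146),.03,stop_force=10); st('down')
print(line_to(W(.172,0,.146),.04,stop_force=12)); st('pushed')
line_to(W(.150,0,.146),.05); st('back')
line_to(W(.150,0,.21),.15)
c=snap('top','top1.png');d=snap('scene','scene1.png')
a=cv2.resize(c['frame'][165:265,220:360],None,fx=5.6,fy=5.6,interpolation=cv2.INTER_CUBIC);cv2.imwrite('pics/ct1.png',a)
cv2.imwrite('pics/cs1.png',cv2.resize(d['frame'][165:280,190:350],None,fx=5,fy=5,interpolation=cv2.INTER_CUBIC))
```

```text
above t 3.33 bin [4.660e-02 1.000e-04 2.399e-01] F 0.75 -0.15 -0.36
down t 4.23 bin [ 0.0481 -0.0005  0.1505] F 0.01 0.54 -0.33
down t 4.52 bin [ 4.790e-02 -1.000e-04  1.462e-01] F -0.09 0.31 0.92
True
pushed t 7.1 bin [0.1616 0.0007 0.1456] F -0.12 0.12 -0.37
back t 7.45 bin [ 0.1495 -0.0002  0.1459] F 0.93 0.26 -0.39
```

View pics/cs1.png

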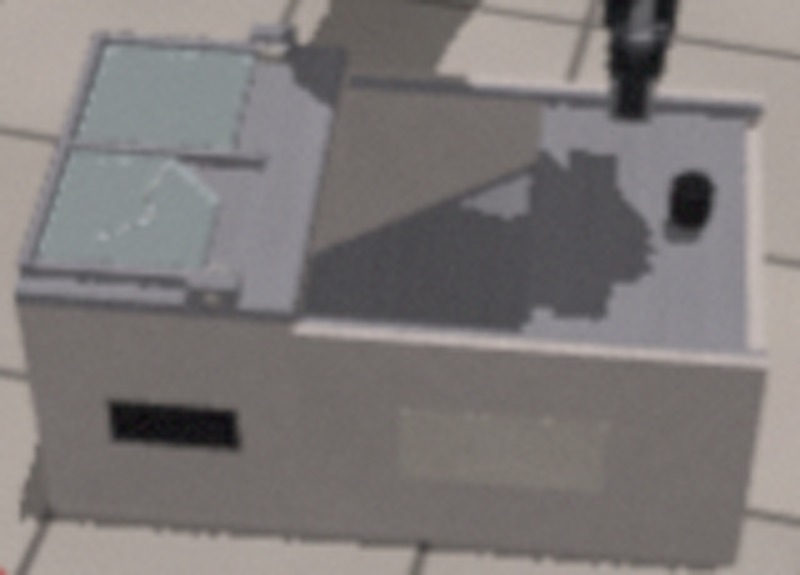

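The cover is open over the deck, with the knob at crop (690,200). I check the knob's travel numerically, then go to the plate and press slowly.

```bash
cat >> h.py <<'E'
def knob(c,x):  # centre of the dark blob near bin x, cast onto knob-centre height
    f=c['frame'];u,v=map(int,proj(c,W(x,0,.157)));w=11
    k,l,s,ce=cv2.connectedComponentsWithStats((f[v-w:v+w,u-w:u+w].max(2)<60).astype(np.uint8))
    i=min((i for i in range(1,k) if s[i,4]>20),key=lambda i:np.linalg.norm(ce[i]-w))
    return B(onz(c,*(ce[i]+[u-w,v-w]),.157)).round(4),s[i]
E
python3 - <<'E'
from h import *
for n in('0','1'): print(knob(load(f'scene{n}.png'),.083 if n=='0' else .184))
movep(W(-.106,-.048,.20),[180,0,98]); st('above')
line_to(W(-.106,-.048,.173),.05,stop_force=8); _,f0=st('near')
print(line_to(W(-.106,-.048,.1625),.003,stop_force=5)); st('touch')
wait(.2);o,f=st()
E
```

```text
(array([ 0.0848, -0.0012,  0.157 ]), array([ 9,  7,  8, 11, 76], dtype=int32))
(array([ 0.1842, -0.0013,  0.157 ]), array([ 8,  7,  8, 11, 76], dtype=int32))
above t 9.14 bin [-0.1031 -0.0483  0.2   ] F 0.11 -0.37 -0.41
near t 9.83 bin [-0.106  -0.0481  0.173 ] F 0.45 0.19 -0.34
True
touch t 12.04 bin [-0.106  -0.048   0.1662] F 0.76 0.45 5.21
 t 12.24 bin [-0.106  -0.048   0.1662] F 0.17 1.05 5.16
```

```bash
cat >> h.py <<'E'
def fz(n=4):
    r=[]
    for _ in range(n): wait(.03); r.append(observe()['ft_force'][2])
    return float(np.mean(r))+.35
def press(x,y,z,F,lo=1,hi=1.2):   # trim commanded z until the press is F
    for _ in range(20):
        f=fz()
        if F-lo<f<F+hi: break
        z-=float(np.clip((F-f)*5e-5,-3e-4,2e-4)); line_to(W(x,y,z),.003)
    return z,f
E
python3 - <<'E'
from h import *
z=observe()['position'][2]
for _ in range(6):
    z,f=press(-.106,-.048,z,12.5) if _==5 else (z-.0001,fz()); print(round(z,5),round(f,2))
    if _<5: line_to(W(-.106,-.048,z),.003); 
    if f>11: break
st()
E
```

```text
0.16607 5.87
0.16597 5.53
0.16587 6.1
0.16577 6.61
0.16567 7.62
0.16508 11.59
 t 16.03 bin [-0.106  -0.048   0.1661] F 0.79 2.3 11.54
```

Run:
```python
from h import *
z=.16495;x=-.106;y=-.048
while x<-.061:
    x+=.005; line_to(W(x,y,z),.02)
    f=fz(3); o=observe();F=np.array(o['ft_force'])
    print(round(x,3),round(z,5),round(f,1),'Fx',round(F@EX,1),'Fy',round(F@EY,1),B(np.array(o['position'])).round(4))
    if abs(f-13)>.8: z-=float(np.clip((13-f)/8000,-4e-4,3e-4))
c=snap('scene','scene2.png');print(observe()['t'])
cv2.imwrite('pics/cs2.png',cv2.resize(c['frame'][160:240,185:295],None,fx=7,fy=7,interpolation=cv2.INTER_CUBIC))
```

```text
-0.101 0.16495 10.4 Fx -4.6 Fy 2.2 [-0.1042 -0.0484  0.1661]
-0.096 0.16465 12.2 Fx -7.3 Fy 1.7 [-0.1009 -0.0483  0.1661]
-0.091 0.16454 13.3 Fx -6.6 Fy 2.4 [-0.0954 -0.0483  0.1661]
-0.086 0.16454 13.6 Fx -6.0 Fy 2.7 [-0.0904 -0.0482  0.1661]
-0.081 0.16454 13.4 Fx -5.9 Fy 2.7 [-0.0855 -0.0481  0.1661]
-0.076 0.16454 13.9 Fx -6.7 Fy 2.6 [-0.0805 -0.0481  0.1661]
-0.071 0.16466 13.4 Fx -6.5 Fy 2.0 [-0.0752 -0.0481  0.1661]
-0.066 0.16466 13.1 Fx -6.9 Fy 2.3 [-0.0703 -0.0481  0.1661]
-0.061 0.16466 13.8 Fx -6.9 Fy 2.0 [-0.0653 -0.0481  0.1661]
20.5833
```

View pics/cs2.png

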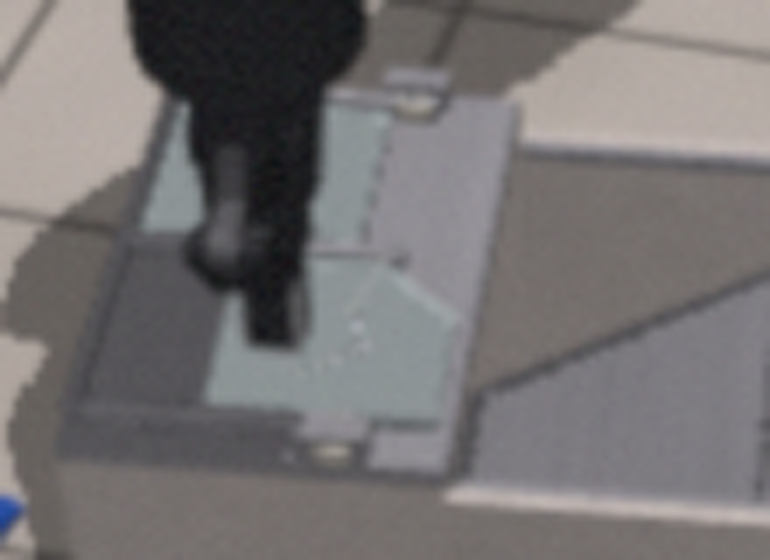

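The picture shows the plate moved with the finger and is past the catch. Its front is near the lip (crop x≈455), and the plate has not slipped. I continue to the lip, let go and look.

Run:
```python
from h import *
z=.16466;x=-.061;y=-.048
while B(np.array(observe()['position']))[0]<-.0055 and x<.003:
    x+=.005; line_to(W(x,y,z),.02)
    f=fz(3); o=observe();F=np.array(o['ft_force'])
    print(round(x,3),round(z,5),round(f,1),'Fx',round(F@EX,1),'Fy',round(F@EY,1),B(np.array(o['position'])).round(4))
    if abs(f-12.5)>.8: z-=float(np.clip((12.5-f)/8000,-4e-4,3e-4))
p=np.array(observe()['position'])
line_to(p+[0,0,.05],.15); line_to(p+[0,0,.12],.2); wait(.3)
c=snap('scene','scene3.png');print(observe()['t'])
cv2.imwrite('pics/cs3.png',cv2.resize(c['frame'][155:265,185:345],None,fx=5,fy=5,interpolation=cv2.INTER_CUBIC))
```

```text
-0.056 0.16466 13.5 Fx -5.2 Fy 3.2 [-0.0603 -0.0481  0.1661]
-0.051 0.16479 12.5 Fx -5.5 Fy 2.6 [-0.055  -0.0481  0.1661]
-0.046 0.16479 13.1 Fx -5.0 Fy 3.2 [-0.05   -0.0481  0.1661]
-0.041 0.16479 13.4 Fx -5.9 Fy 2.2 [-0.045  -0.0481  0.1661]
-0.036 0.1649 12.5 Fx -6.2 Fy 3.3 [-0.0398 -0.048   0.1661]
-0.031 0.1649 12.8 Fx -5.3 Fy 1.9 [-0.0349 -0.048   0.1661]
-0.026 0.1649 12.5 Fx -5.4 Fy 1.7 [-0.0298 -0.048   0.1661]
-0.021 0.1649 13.0 Fx -4.9 Fy 3.1 [-0.0248 -0.048   0.1661]
-0.016 0.1649 12.9 Fx -5.6 Fy 3.2 [-0.0196 -0.048   0.1661]
-0.011 0.1649 13.0 Fx -4.5 Fy 2.8 [-0.0144 -0.0481  0.1661]
-0.006 0.1649 12.5 Fx -4.1 Fy 2.0 [-0.0087 -0.0486  0.1661]
-0.001 0.1649 11.3 Fx -3.0 Fy 1.1 [-0.0033 -0.0491  0.1661]
27.925
```

View pics/cs3.png

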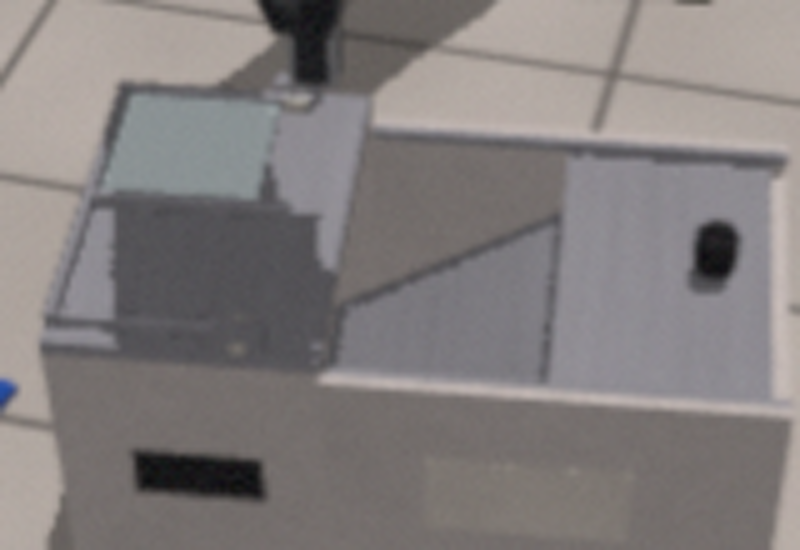

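The plate has gone through the mouth: the bay is empty, the mouth is clear, and the whole plate is untouched. Closing the cover.

Run:
```python
from h import *
movep(W(.215,0,.24),[180,0,98])
line_to(W(.215,0,.150),.12,stop_force=15); line_to(W(.215,0,.147),.03,stop_force=10); st('down')
print(line_to(W(.090,0,.147),.04,stop_force=12)); st('pushed')
line_to(W(.120,0,.147),.06); line_to(W(.120,0,.24),.15); line_to(W(.22,0.12,.28),.2); st()
c=snap('scene','scene4.png');print(knob(c,.08),observe()['t'])
cv2.imwrite('pics/cs4.png',cv2.resize(c['frame'],(800,600),interpolation=cv2.INTER_CUBIC))
```

```text
down t 29.98 bin [ 2.150e-01 -2.000e-04  1.473e-01] F -0.2 -0.06 -0.32
True
pushed t 32.55 bin [0.1019 0.     0.1469] F 0.16 0.29 0.69
 t 34.7 bin [0.2191 0.1193 0.2796] F -0.47 0.24 0.78
(array([ 0.0802, -0.0013,  0.157 ]), array([ 8,  7,  8, 11, 75], dtype=int32)) 34.75
```

View pics/cs4.png

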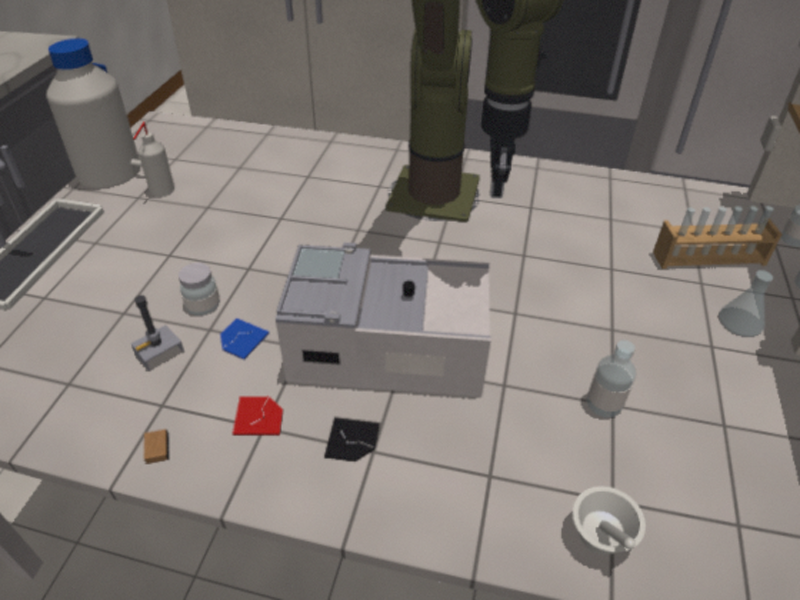

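The cover is shut: the knob is at bin x = 0.0802, 104 mm back from open. The bay is empty and everything else stands as before.

```bash
python3 -c "
from h import *
close_job()"
```

```text
the job is handed in; nothing more can be done
```

The cracked plate is in the bin and the cover is fully shut again; I handed the job in at about 35 s of robot time.

- **Cover open:** I pushed the knob with the closed fingers until the stop. In the scene camera the knob measured 184 mm from the lip.
- **Plate:** I touched down at about 3 mm/s and pressed with about 10 to 14 N by sampled wrist readings. The plate passed the catch without slipping and slid to about 18 mm past the lip. It dropped when I raised the finger.
- **Cover shut:** I pushed the knob back to the stop. It measured 80.2 mm from the lip, a travel of 104.0 mm.
- **Last picture:** The cracked plate's bay is empty and the whole plate, burner, bottle and jar look unmoved. The arm is clear of everything.

**Disagreements:** The bin's outer corners triangulated up to 5 mm apart between the two views. I took the bin frame from averaged points instead, and touching the plate's face confirmed its height to within a fraction of a millimetre. Before opening, the knob read 83 mm from both views and 84.8 mm from the scene camera alone, so the cover started 3 to 5 mm open. I inferred the plate's rest inside the bin from the empty bay and clear mouth, as it could not be seen there.

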